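Free the mixer's cradle and hold a flask down in it

TASK

Put the amber flask on the touch-start mixer, which runs only while its sprung ring cradle is held down. First unlock the cradle by swinging the red-knobbed cam lever on the mixer's side all the way over, from leaning to the front (console side) to leaning to the back. Then set the amber flask upright in the cradle, press it gently down to the bottom of the cradle's travel and finish still holding it there; leave the clear flask where it stands.

Things in the scene. Friction and masses are not known exactly. Their poses are not given: they have to be found in the camera images.
- mixer: bench mixer, fixed: white housing on a dark base, sloping console at the front, coil spring and ring cradle on top. Origin: on the worktop below the cradle's axis; x points to its back, y to the lever's side, z up. Housing: x -83 to +68 mm, y -56 to +56 mm, 70 mm high (console lower).
- cradle_rim (a point): centre of the rim of the ring cradle, an aluminium cup, outer diameter 72 mm, mouth 56 mm, 18 mm deep, on a sprung vertical quill. 117 mm above the worktop when up; sinks with the cradle. The flask's ball rests on the rim's inner edge: ball centre about 15 mm above this point, lowest point about 17 mm below it.
- cradle (a joint): how far the cradle is pressed down, in m: 0 = up (start), 0.015 = at its bottom stop. Pushing it down takes about 4.5 N at the top and 10.5 N at the bottom; the flask's weight alone does not sink it. While the cam lever leans to the front, the cam blocks the quill after less than 2 mm.
- lever_arm (a joint): cam lever angle in rad: 0 = leaning 43 degrees from upright to the mixer's front (-x of the mixer), locked; 1.5 = leaning 43 degrees to its back (+x), free. Turns about the mixer's y axis, starts within 0.2 of locked, stays where left; takes about 1 N at the knob.
- lever_knob (a point): centre of the red ball knob, diameter 20 mm, on the end of the cam lever's thin bar (8 mm), 75 mm from the hinge axis, at y = +74 mm of the mixer (knob clears the housing side by 8 mm). 93 mm above the worktop at either end of the swing, 113 mm when upright.
- lever_hinge (a point): point on the lever's hinge axis in the plane in which the knob swings, at x = 0, y = +74 mm of the mixer, 38 mm above the worktop; the axis is parallel to the mixer's y.
- amber_flask: loose amber round-bottom flask, white stopper, about 0.16 kg: ball diameter 64 mm; straight neck diameter 24 mm from 62 to 104 mm above the lowest point; stopper diameter 21 mm up to 122 mm, fixed in it. Origin: lowest point of the ball; z up along the neck. Stands upright on a cork ring, lowest point 14 mm above the worktop.
- amber_flask_center (a point): centre of the amber flask's ball, 32 mm above its lowest point, on the neck's axis
- clear_flask: a second flask of the same shape and size in clear glass with a blue stopper, standing in the same way on the other cork ring; a bystander
- cork_ring_a: cork ring on which the amber flask stands, fixed to the worktop, outer diameter 82 mm, hole 48 mm, 25 mm high. Origin: centre of its underside.
- cork_ring_b: the same cork ring under the clear flask

How it is judged:
By the outcome, as a careful person would: the job done as asked, in the order asked, and still so for the second after the job is handed in, while the arm keeps its last pose, push and grip.
It also fails if it takes over 43 s, if anything falls off the work surface, if the arm or the gripper's body presses on something with over 40 N, if the wrist force passes 120 N, or if a joint passes its speed limit or range.

ROBOT

A 7-joint arm with a two-finger parallel gripper is mounted at the origin on a cart in front of the work surface, level with it; the furniture and walls round the work are solid. World frame = base frame: x ahead of the robot, y to its left, z up, the work surface at z = 0. Lengths are in m, angles in rad, forces in N, time in s.
With the tool pointing down it reaches from about 0.425 to 0.875 m from the base axis. Payload 4.7 kg.
Tool frame: the origin (TCP) lies on the centre line of the jaws, within the pads' length; the fingertips stand ctrl.tcp_to_tips ahead of it and the grasp point (between the pads) lies 2 mm behind it (ctrl.tcp_to_tips is the distance from the TCP to the fingertips, in m); z points along the fingers, y is the line along which they close (so a half turn about z gives the same grasp; the last joint's range is limited). The gripper opens to 87 mm and grips with 3 to 60 N. Pads are 19 mm wide; open, the fingers measure 117 mm over their backs; the gripper's body (75 mm by 190 mm) begins 51 mm behind the grasp point.
Start: joints at [1.301, 0.321, -0.07, 1.45, 0.023, 1.371, -0.057], TCP at [0.182, -0.624, 0.24] pointing down, gripper open.
Joint ranges: [-2.86, 2.86], [-0.3, 2.09], [-1.38, 1.24], [0.06, 2.45], [-1.56, 4.7], [0.09, 2.05], [-2.69, 2.69]. Speed limits (rad/s): [2.57, 2.57, 3.14, 3.14, 3.14, 3.14, 3.14].

INTERFACE

Orientations are given as a rotation vector (axis times angle).
In Python, from bench import ctrl, optics, close_job gives the robot as it stands.
- The arm moves only by the shell command python3 -m inch 'ROWS' [OPENING] [FORCE]. ROWS is JSON, a list of rows, each a list of 2 entries, a list of its own where there are three numbers: the shift along the tool's x, y, z in mm, then the turn, a rotation vector about the tool's x, y, z in degrees. In form: [[[x, y, z], [ax, ay, az]], ...]. A call has exactly 10 rows; each row shifts and turns the commanded pose from where the row before left it, along the tool's axes as they then stand; what a row does not reach is not made up. A row lasts 1/10 s, in which the tool goes at most 50 mm and 8.59 degrees, less where a joint would pass 70% of its speed; a pose out of reach is approached as far as the arm can. A call is refused whole if a number of a shift passes 50 or a number of a turn 8.59, either way. A call with a gripper value outside its range is refused whole. OPENING is the closure, from 0 (fully open) to 1 (shut), set as the call begins (- or left out, the last holds). The fingers move at their own pace and stop on an object; FORCE is the grip in N (left out, the last holds). Time passes only in rows, so rows that do not move let the fingers close, or fill a call up. It gives the time, the measured TCP pose, the force and the opening at its end, in the units of the state.
- ctrl.get_state(): the state, without advancing time (a new reading comes with each control period).
- optics.get_image(name): name is "scene" or "side" or "wrist"; returns a dict with "image" (480x640x3 uint8, red, green, blue), "fx", "fy", "cx", "cy" (pixels), "R" (3x3) and "t" (3): a world point X has camera coordinates R X + t; the wrist camera has in their place "hand_eye" (4x4, takes a point from camera to tool coordinates, whose origin is the TCP and whose axes are the flange's). Camera axes: x right, y down, z forward; pixel columns grow to the right and rows downward; lengths in m; the calibration is good to about 2 mm. A picture is of the moment at which its call begins: read the wrist's pose just before it. There is no depth.
- close_job(): hands the job in, once; it reports no verdict.
The state is a dict: "time": time; "joint_positions": joint angles; "qd": joint speeds; "joint_torque": joint torques, N m; "position": TCP position; "tool_rot": TCP orientation; "ft_force": force on the tool from outside, world axes, zero at the start; "torque": the same for the moment, N m; "grip_width": opening from 0.0 (shut) to 1.0 (fully open).
Only numpy, scipy, OpenCV 4.12 (cv2) and the standard library are available. Lean on these libraries where they do the work, as an engineer would, in place of code of your own. Each camera call takes 0.05 s, during which the arm holds its last target. There are 200 camera calls.

## Working session

There is one attempt and no reset: what is moved stays moved. The work goes in short steps, Python scripts to look and compute and a shell command to move; the robot and the scene stay as the last step left them, time stands still between calls to the robot, and variables do not carry over. Pictures are saved under pics/ and viewed, on a budget of 10 in all, crops included, one or two more only if the job needs it, and the job is handed in when it is done.

```bash
ls; mkdir -p pics
python3 - <<'E'
from bench import ctrl, optics
import cv2,numpy as np,pickle
s=ctrl.get_state();print({k:np.round(v,3) for k,v in s.items()},ctrl.tcp_to_tips)
for n in("scene","side"):
    d=optics.get_image(n);pickle.dump(d,open(f"{n}.pkl","wb"))
    cv2.imwrite(f"pics/{n}0.png",d["image"][...,::-1]);print(n,d["fx"],d["cx"],d["cy"],np.round(d["R"],3).tolist(),np.round(d["t"],3), np.round(-np.array(d["R"]).T@d["t"],3))
E
```

```text
pics
{'time': np.float64(0.0), 'joint_positions': array([ 1.301,  0.322, -0.07 ,  1.452,  0.023,  1.371, -0.057]), 'qd': array([-0.001,  0.002,  0.001,  0.   ,  0.001, -0.   , -0.001]), 'joint_torque': array([ 0.0000e+00, -4.9129e+01, -4.0400e-01, -3.1253e+01, -6.4000e-02,
        4.4000e-02,  0.0000e+00]), 'position': array([ 0.182, -0.624,  0.238]), 'tool_rot': array([-3.108e+00, -4.440e-01,  1.000e-03]), 'ft_force': array([-0.02 , -0.379,  0.26 ]), 'torque': array([ 0.007,  0.055, -0.002]), 'grip_width': np.float64(1.001)} 0.017
scene 457.9937049462295 322.14099840185264 241.28774155073103 [[-0.921, -0.388, -0.018], [-0.146, 0.389, -0.91], [0.36, -0.836, -0.415]] [0.535 0.079 0.884] [0.186 0.916 0.448]
side 435.68543214960107 321.67374177012624 241.87217836113152 [[0.913, -0.407, 0.005], [-0.157, -0.364, -0.918], [0.376, 0.838, -0.396]] [-0.393  0.243  0.501] [ 0.209 -0.491  0.424]
```

View pics/scene0.png

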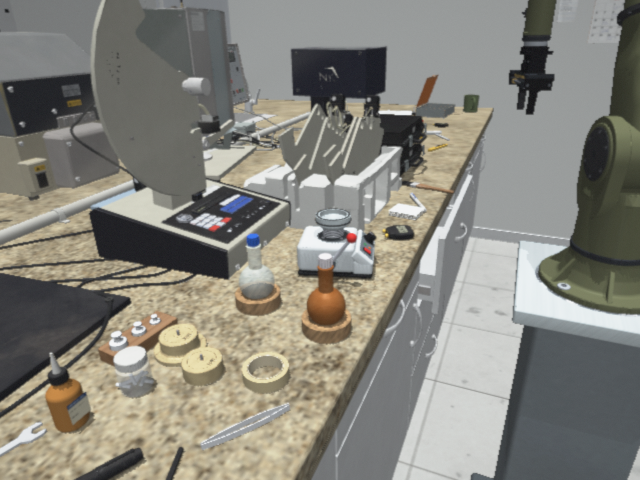

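View pics/side0.png

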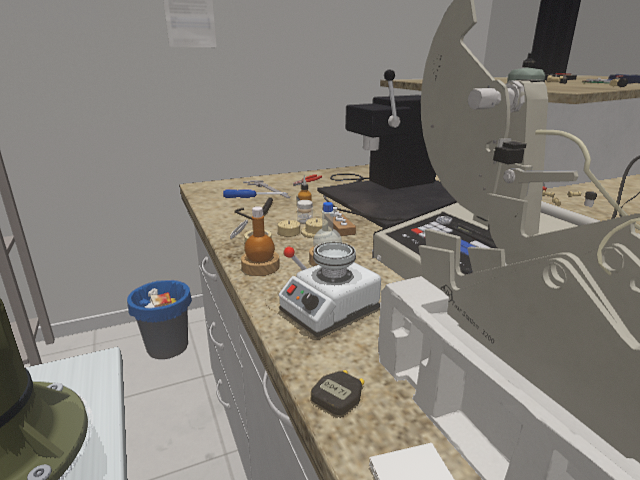

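The scene view shows the rim at about (333,214), the knob at (351,238) and the amber ball at (326,307). The side view shows the rim at (334,252), the knob at (289,253) and the amber ball at (259,248). I'll make enlarged crops of both and a first triangulation.

```bash
cat > h.py <<'E'
import numpy as np,cv2,pickle
from scipy.optimize import least_squares
S,D=[pickle.load(open(f"{n}.pkl","rb")) for n in("scene","side")]
def proj(d,X):
    c=np.array(d["R"])@X+d["t"]; return np.array([d["fx"]*c[0]/c[2]+d["cx"],d["fy"]*c[1]/c[2]+d["cy"]])
def tri(a,b,x0=(.5,0,.1)):
    r=least_squares(lambda X:np.r_[proj(S,X)-a,proj(D,X)-b],x0); return r.x,np.abs(r.fun).max()
def atz(d,p,z):
    R=np.array(d["R"]);o=-R.T@d["t"];v=R.T@np.array([(p[0]-d["cx"])/d["fx"],(p[1]-d["cy"])/d["fy"],1]);return o+v*(z-o[2])/v[2]
def blob(d,lo,hi,box):
    x0,y0,x1,y1=box;h=cv2.cvtColor(np.ascontiguousarray(d["image"][y0:y1,x0:x1]),cv2.COLOR_RGB2HSV)
    m=cv2.inRange(h,lo,hi);n,l,s,c=cv2.connectedComponentsWithStats(m);k=1+s[1:,4].argmax();return c[k]+[x0,y0],s[k]+[x0,y0,0,0,0]
E
python3 - <<'E'
from h import *
red=((0,180,120),(6,255,255))
a=blob(S,*red,(335,225,362,250));b=blob(D,*red,(278,240,300,262));print(a,b,tri(a[0],b[0]))
print("rim",tri((333,214),(334,252)))
print("ball",tri((326,307),(259,248)))
print("stop",tri((325,258),(258,209)))
print("cball",tri((257,284),(327,240)), "cstop",tri((253,238),(327,206)))
def crop(d,b,s):
    x0,y0,x1,y1=b;return cv2.resize(np.ascontiguousarray(d["image"][y0:y1,x0:x1]),None,fx=s,fy=s,interpolation=cv2.INTER_CUBIC)
A=crop(S,(290,200,390,350),4);B=crop(D,(235,200,335,350),4)
C=crop(D,(270,225,390,345),4)
cv2.imwrite("pics/c1.png",np.hstack([A,B])[...,::-1]);cv2.imwrite("pics/c2.png",C[...,::-1])
E
```

```text
(array([350.71428571, 237.28571429]), array([347, 234,   8,   7,  42])) (array([288.81395349, 250.13953488]), array([285, 248,   9,   6,  43])) (array([0.44588615, 0.18042319, 0.1007258 ]), np.float64(0.21339552040262788))
rim (array([0.50545318, 0.11591869, 0.11445932]), np.float64(0.4325980672598746))
ball (array([0.43299239, 0.33468237, 0.04346865]), np.float64(0.35764115185872924))
stop (array([0.43448098, 0.33221934, 0.13107853]), np.float64(0.5358377221942305))
cball (array([0.57804319, 0.3089592 , 0.04464619]), np.float64(1.4852776929714935)) cstop (array([0.57864125, 0.3039376 , 0.12923896]), np.float64(0.42160397142012584))
```

View pics/c1.png

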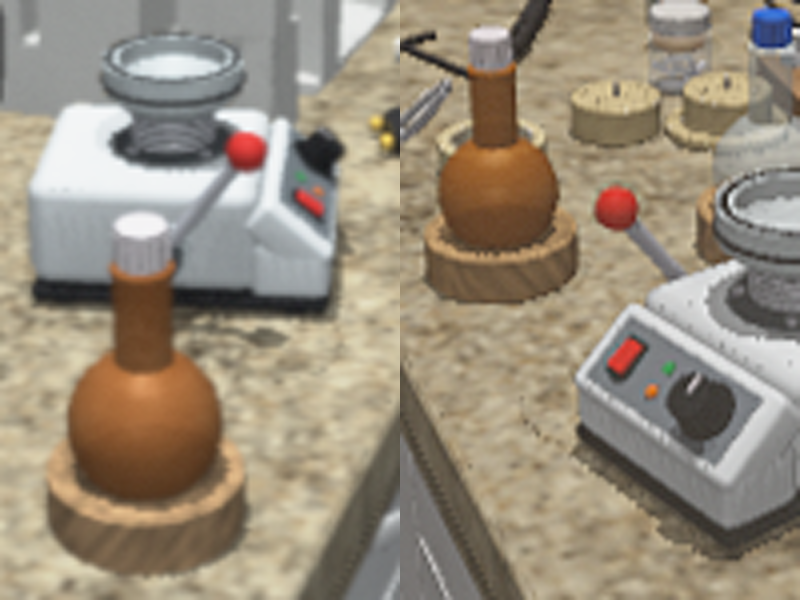

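View pics/c2.png

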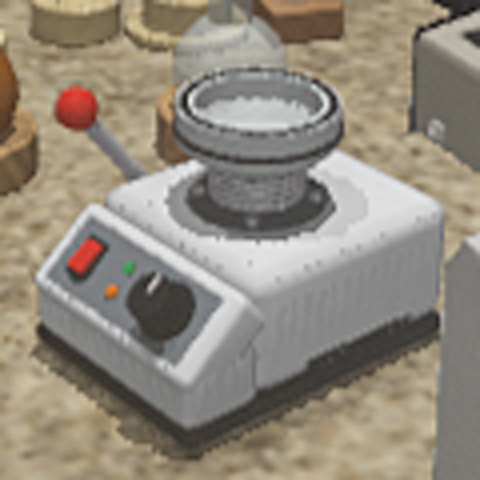

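Refined positions from the crops, as scene / side pixels:
- **Knob:** (351.5,237.8) / (289.1,252.1)
- **Rim:** (333.3,216.5) / (335,251.3)
- **Ball:** (326.1,305.7) / (259.8,248)

The lever is leaning to the console side.

Run:
```python
from h import *
k=tri((351.5,237.8),(289.1,252.1));r=tri((333.3,216.3),(335,251.3));b=tri((326.1,305.7),(259.8,248));st=tri((325.2,257.5),(257.3,212.3))
print("knob",k,"rim",r,"ball",b,"stop",st)
for p,z in(((333.3,216.3),.117),):print(atz(S,p,z),atz(D,(335,251.3),z))
print("ball z46",atz(S,(326.1,305.7),.046),atz(D,(259.8,248),.046))
rel=(k[0]-r[0])[:2];z=k[0][2];L=np.sqrt(75**2-(z*1e3-38)**2)/1e3
for z in(.093,.098,.103):
    x=-np.sqrt(.075**2-(z-.038)**2);print(z,"dist",np.hypot(x,.074),np.hypot(*rel),"yaw",np.degrees(np.arctan2(rel[1],rel[0])-np.arctan2(.074,x)))
# housing base edge corners (side, c2): front-right bottom corner and back-right, front-left
f=lambda u,v:(u/4+270,v/4+225)
fr,bk,fl=[atz(D,f(*p),0) for p in((197,447),(440,322),(38,335))]
print(fr,bk,fl,"yaw",np.degrees(np.arctan2(*(bk-fr)[1::-1])),np.degrees(np.arctan2(*(fl-fr)[1::-1]))-90,np.linalg.norm(bk-fr),np.linalg.norm(fl-fr))
```

```text
knob (array([0.44532252, 0.17731032, 0.09837119]), np.float64(0.16275563188122533)) rim (array([0.50651706, 0.11787963, 0.11274327]), np.float64(0.804938709612145)) ball (array([0.43392818, 0.33212565, 0.04426511]), np.float64(0.4058250792585909)) stop (array([0.43433313, 0.3276453 , 0.12819042]), np.float64(0.8062248308014546))
[0.49945667 0.1315703  0.117     ] [0.50463266 0.11167811 0.117     ]
ball z46 [0.43211734 0.335098   0.046     ] [0.43415776 0.32960187 0.046     ]
0.093 dist 0.08986656775464388 0.08530403001508086 yaw 11.268709370654129
0.098 dist 0.0866083136886985 0.08530403001508086 yaw 14.533630129150152
0.103 dist 0.08292164976651151 0.08530403001508086 yaw 19.015252281845456
[0.44852226 0.04946763 0.        ] [0.58957125 0.09293515 0.        ] [0.41685063 0.15609573 0.        ] yaw 17.12789432500128 16.542939133591076 0.14759486698593874 0.11123238103237978
```

Base corners give 148 x 111 mm against the true 151 x 112, and a yaw of about 17°. That puts the mixer origin near (0.509, 0.122), the knob near (0.445, 0.177) and the amber flask near (0.434, 0.332). I'll swing round and up, then look with the wrist camera.

```bash
python3 -m inch '[[[45,-8,-15],[0,0,-4.3]],[[45,-8,-15],[0,0,-4.3]],[[45,-8,-15],[0,0,-4.3]],[[45,-8,-15],[0,0,-4.3]],[[45,-8,-15],[0,0,-4.3]],[[45,-8,-15],[0,0,-4.3]],[[45,-8,-15],[0,0,-4.3]],[[45,-8,-15],[0,0,-4.3]],[[45,-8,-15],[0,0,-4.3]],[[45,-8,-15],[0,0,-4.3]]]' 1 20
python3 -m inch '[[[48,-8,0],[0,0,-4.9]],[[48,-8,0],[0,0,-4.9]],[[48,-8,0],[0,0,-4.9]],[[48,-8,0],[0,0,-4.9]],[[48,-8,0],[0,0,-4.9]],[[48,-8,0],[0,0,-4.9]],[[48,-8,0],[0,0,-4.9]],[[48,-8,0],[0,0,-4.9]],[[48,-8,0],[0,0,-4.9]],[[48,-8,0],[0,0,-4.9]]]'
cat > w.py <<'E'
from bench import ctrl, optics
import sys,cv2,numpy as np,pickle
from scipy.spatial.transform import Rotation as Ro
s=ctrl.get_state();d=optics.get_image("wrist")
T=np.eye(4);T[:3,:3]=Ro.from_rotvec(s["tool_rot"]).as_matrix();T[:3,3]=s["position"]
M=np.linalg.inv(T@np.array(d["hand_eye"]));d["R"]=M[:3,:3];d["t"]=M[:3,3]
pickle.dump(d,open(f"{sys.argv[1]}.pkl","wb"));cv2.imwrite(f"pics/{sys.argv[1]}.png",d["image"][...,::-1])
print(s["time"],np.round(s["position"],4),np.round(T[:3,:3],3).tolist(),np.round(s["ft_force"],1),"hand_eye",np.round(d["hand_eye"],3).tolist())
E
python3 w.py w1
```

```text
time: 1.1
position: [0.4946, -0.3027, 0.3895]
tool_rot: [-2.728, -1.557, 0.0]
ft_force: [0.8, 0.3, -0.8]
grip_width: 0.171
time: 2.1
position: [0.4866, 0.1694, 0.389]
tool_rot: [-1.836, -2.549, 0.0]
ft_force: [1.0, 0.8, -0.1]
grip_width: 0.005
2.1 [0.4866 0.1694 0.389 ] [[-0.317, 0.948, -0.001], [0.948, 0.317, 0.0], [0.0, -0.0, -1.0]] [ 1.   0.8 -0.1] hand_eye [[0.0, -0.961, -0.277, 0.077], [1.0, 0.0, -0.0, 0.0], [0.0, -0.277, 0.961, -0.144], [0.0, 0.0, 0.0, 1.0]]
```

View pics/w1.png

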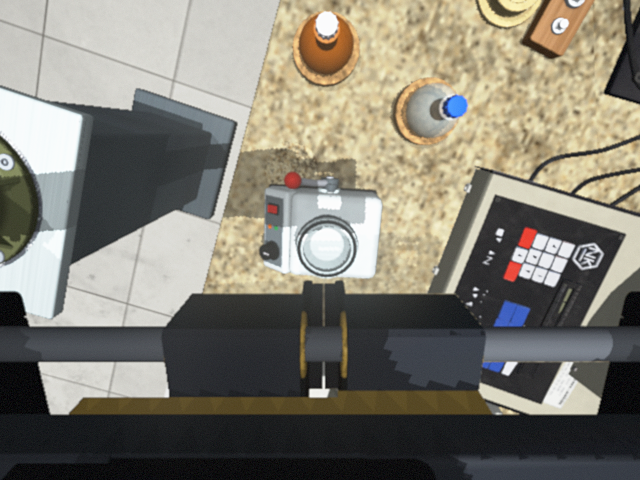

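The wrist view from above shows the rim centre at about (327,246), the knob at (292,180), the amber ball at about (326,45), its stopper top at (326,24), and the clear flask at about (428,112).

Run:
```python
from h import *
W=pickle.load(open("w1.pkl","rb"))
a=blob(W,(0,180,100),(8,255,255),(280,168,304,190));print(a)
k=atz(W,a[0],.097);r=atz(W,(327,246),.117);b=atz(W,(326,46),.046);st=atz(W,(326,23),.136)
print("knob",k,"rim",r,"ball",b,"stop",st,"hinge piv",atz(W,(330,184),.038))
rel=(k-r)[:2]
for z in(.093,.098,.103):
    k=atz(W,a[0],z);rel=(k-r)[:2];x=-np.sqrt(.075**2-(z-.038)**2);print(z,"dist",np.hypot(x,.074),np.hypot(*rel),"yaw",np.degrees(np.arctan2(rel[1],rel[0])-np.arctan2(.074,x)))
f,g=[atz(W,p,.07) for p in((294,277),(375,277))];print("side edge yaw",np.degrees(np.arctan2(*(g-f)[1::-1])))
g=W["image"];x0,y0=290,210
gr=cv2.resize(cv2.cvtColor(np.ascontiguousarray(g[y0:285,x0:365]),cv2.COLOR_RGB2GRAY),None,fx=4,fy=4,interpolation=cv2.INTER_CUBIC)
c=cv2.HoughCircles(gr,cv2.HOUGH_GRADIENT,1,20,param1=120,param2=25,minRadius=70,maxRadius=150)
print(None if c is None else (c[0]/4+[x0,y0,0])[:4])
h=cv2.cvtColor(g,cv2.COLOR_RGB2HSV);m=cv2.inRange(h[0:100,280:370],(5,190,60),(14,255,255));print("amber",cv2.boundingRect(m))
```

```text
(array([291.66666667, 177.        ]), array([291, 176,   2,   3,   3]))
knob [0.44394734 0.18429653 0.097     ] rim [0.50618805 0.12498953 0.117     ] ball [0.43504329 0.33436568 0.046     ] stop [0.43396503 0.33578921 0.136     ] hinge piv [0.49127569 0.18360619 0.038     ]
0.093 dist 0.08986656775464388 0.08573155433303274 yaw 12.1504660806126
0.098 dist 0.0866083136886985 0.08603288056518084 yaw 14.994596425607211
0.103 dist 0.08292164976651151 0.08633881461330958 yaw 19.058387828441184
side edge yaw 18.48781789184976
[[326.625      245.625       31.20000076]
 [326.625      251.625       28.25      ]
 [331.625      245.875       27.125     ]
 [327.125      240.625       26.20000076]]
amber (26, 17, 44, 45)
```

The estimates agree: rim (0.506, 0.125), knob about (0.444, 0.182), yaw about 17°, and amber axis (0.4345, 0.334). I'll bring the closed fingers down in front of the knob.

```bash
python3 -m inch '[[[5.6,-14.8,29],[0,0,0.3]],[[5.6,-14.8,29],[0,0,0.3]],[[5.6,-14.8,29],[0,0,0.3]],[[5.6,-14.8,29],[0,0,0.3]],[[5.6,-14.8,29],[0,0,0.3]],[[0,0,35],[0,0,0]],[[0,0,35],[0,0,0]],[[0,0,35],[0,0,0]],[[0,0,25],[0,0,0]],[[0,0,15],[0,0,0]]]'
python3 w.py w2
python3 - <<'E'
from bench import optics
import cv2
d=optics.get_image("side")["image"][180:330,220:420,::-1]
cv2.imwrite("pics/s2.png",cv2.resize(d,None,fx=4,fy=4,interpolation=2))
E
```

```text
time: 3.15
position: [0.4069, 0.171, 0.0972]
tool_rot: [-1.873, -2.52, 0.004]
ft_force: [0.2, -0.6, 0.2]
grip_width: 0.005
3.15 [0.4069 0.171  0.0972] [[-0.288, 0.958, -0.003], [0.958, 0.288, -0.001], [0.0, -0.004, -1.0]] [ 0.2 -0.6  0.2] hand_eye [[0.0, -0.961, -0.277, 0.077], [1.0, 0.0, -0.0, 0.0], [0.0, -0.277, 0.961, -0.144], [0.0, 0.0, 0.0, 1.0]]
```

View pics/s2.png

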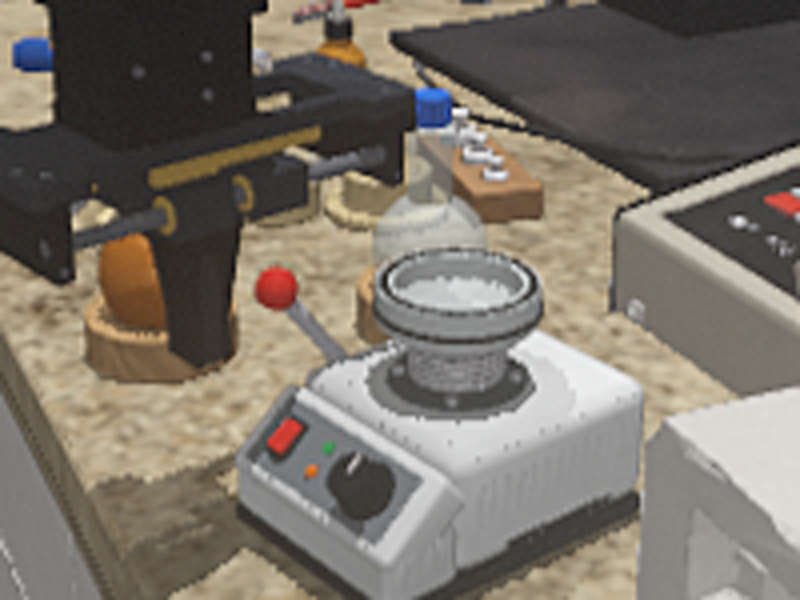

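The fingers are just in front of the knob (knob at (277,288), fingers at (200,300) in the crop). Next I'll push it towards the back.

```bash
python3 -m inch '[[[0,10,0],[0,0,0]],[[0,10,0],[0,0,0]],[[0,10,0],[0,0,0]],[[0,10,0],[0,0,0]],[[0,10,0],[0,0,0]],[[0,10,0],[0,0,0]],[[0,10,0],[0,0,0]],[[0,10,0],[0,0,0]],[[0,10,0],[0,0,0]],[[0,10,0],[0,0,0]]]'
python3 -m inch '[[[0,4,0],[0,0,0]],[[0,4,0],[0,0,0]],[[0,2,0],[0,0,0]],[[0,2,0],[0,0,0]],[[0,1,0],[0,0,0]],[[0,1,0],[0,0,0]],[[0,1,0],[0,0,0]],[[0,0,0],[0,0,0]],[[0,0,0],[0,0,0]],[[0,0,0],[0,0,0]]]'
python3 - <<'E'
from bench import optics
import cv2
d=optics.get_image("scene")["image"][180:300,280:400,::-1]
cv2.imwrite("pics/s3.png",cv2.resize(d,None,fx=4,fy=4,interpolation=2))
E
```

```text
time: 4.25
position: [0.5044, 0.2006, 0.099]
tool_rot: [-1.873, -2.521, 0.002]
ft_force: [-1.6, -0.4, 0.8]
grip_width: 0.003
time: 5.25
position: [0.5149, 0.204, 0.0987]
tool_rot: [-1.871, -2.519, 0.012]
ft_force: [-10.2, -3.4, 4.9]
grip_width: 0.006
```

View pics/s3.png

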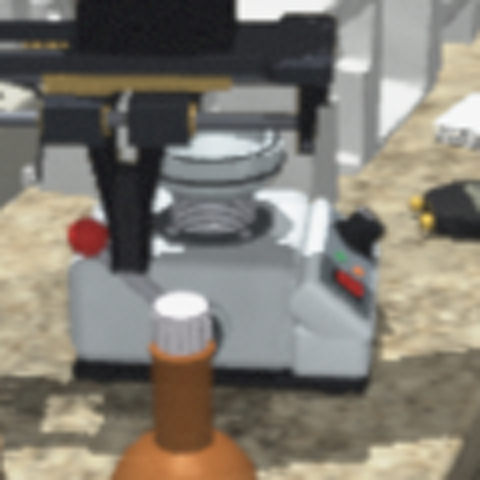

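The lever now leans to the back, with the knob at (88,238) in the crop, and the force rose to 10 N at its stop. I'll back off, lift and go over to the amber flask.

```bash
python3 -m inch '[[[0,-6,0],[0,0,0]],[[0,-3,-10],[0,0,0]],[[0,0,-30],[0,0,0]],[[0,0,-40],[0,0,0]],[[0,0,-40],[0,0,0]],[[0,0,-30],[0,0,0]],[[0,0,-10],[0,0,0]],[[25,-6,0],[0,0,0]],[[25,-6,0],[0,0,0]],[[25,-6,0],[0,0,0]]]'
python3 -m inch '[[[25,-6,0],[0,0,0]],[[20,-6,0],[0,0,0]],[[10,-6,0],[0,0,0]],[[0,0,0],[0,0,0]],[[0,0,0],[0,0,0]],[[0,0,0],[0,0,0]],[[0,0,0],[0,0,0]],[[0,0,0],[0,0,0]],[[0,0,0],[0,0,0]],[[0,0,0],[0,0,0]]]' 0
python3 w.py w3
```

```text
time: 6.3
position: [0.4709, 0.2694, 0.2594]
tool_rot: [1.875, 2.52, 0.001]
ft_force: [-0.8, -0.2, 0.3]
grip_width: 0.001
time: 7.3
position: [0.4382, 0.3163, 0.2595]
tool_rot: [1.874, 2.521, -0.0]
ft_force: [-0.6, 0.3, -0.2]
grip_width: 0.835
7.3 [0.4382 0.3163 0.2595] [[-0.288, 0.958, -0.0], [0.958, 0.288, -0.0], [-0.0, -0.0, -1.0]] [-0.6  0.3 -0.2] hand_eye [[0.0, -0.961, -0.277, 0.077], [1.0, 0.0, -0.0, 0.0], [0.0, -0.277, 0.961, -0.144], [0.0, 0.0, 0.0, 1.0]]
```

View pics/w3.png

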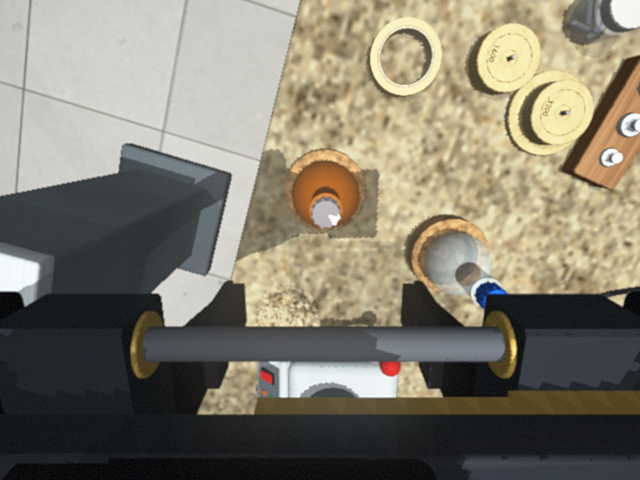

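The stopper top is at about (326,213) and the cork ring centre at (328,192). The red knob shows at the back of the mixer, at (391,369).

Run:
```python
from h import *
W=pickle.load(open("w3.pkl","rb"))
R=np.array([[-.288,.958],[.958,.288]])
for p,z in(((326,213),.136),((328,191),.02),((327.5,191),.046)):
    w=atz(W,p,z);print(w,"tool mm",1e3*R@(w[:2]-[.4382,.3163]))
k=atz(W,(391,369),.093);a=np.radians(17);q=(k-[.506,.125,0])[:2];print("knob mixer",q@[np.cos(a),np.sin(a)],q@[-np.sin(a),np.cos(a)])
```

```text
[0.43431022 0.33704766 0.136     ] tool mm [20.99651834  2.24891623]
[0.43743136 0.33640674 0.02      ] tool mm [19.48362527  5.05438493]
[0.43555561 0.33989676 0.046     ] tool mm [23.36728325  4.2625391 ]
knob mixer 0.05451190208231023 0.06497334193797888
```

```bash
python3 -m inch '[[[10,1.5,0],[0,0,0]],[[10.5,1.5,0],[0,0,0]],[[0,0,20],[0,0,0]],[[0,0,25],[0,0,0]],[[0,0,25],[0,0,0]],[[0,0,25],[0,0,0]],[[0,0,25],[0,0,0]],[[0,0,20],[0,0,0]],[[0,0,12],[0,0,0]],[[0,0,7],[0,0,0]]]'
python3 -m inch '[[[0,0,0],[0,0,0]],[[0,0,0],[0,0,0]],[[0,0,0],[0,0,0]],[[0,0,0],[0,0,0]],[[0,0,0],[0,0,0]],[[0,0,0],[0,0,0]],[[0,0,0],[0,0,0]],[[0,0,0],[0,0,0]],[[0,0,0],[0,0,0]],[[0,0,0],[0,0,0]]]' 1 40
python3 - <<'E'
from bench import optics
import cv2,numpy as np
f=lambda n,b:cv2.resize(optics.get_image(n)["image"][b[1]:b[3],b[0]:b[2],::-1],None,fx=4,fy=4,interpolation=2)
cv2.imwrite("pics/s4.png",np.hstack([f("scene",(275,215,375,350)),f("side",(215,165,315,300))]))
E
```

```text
time: 8.35
position: [0.4343, 0.3376, 0.0996]
tool_rot: [-1.872, -2.522, 0.001]
ft_force: [-0.4, 0.6, 1.1]
grip_width: 0.997
time: 9.35
position: [0.4347, 0.3368, 0.1004]
tool_rot: [-1.874, -2.521, 0.001]
ft_force: [-1.3, -0.7, 0.8]
grip_width: 0.265
```

View pics/s4.png

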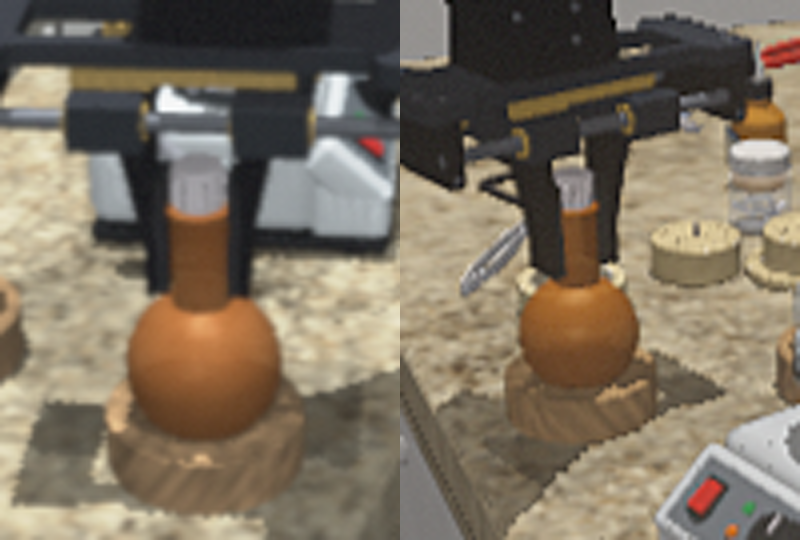

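Width 0.265 (23 mm) matches the neck, so the jaws hold it with the flask still upright in the cork ring. I'll lift it and carry it over the cradle.

```bash
python3 -m inch '[[[0,0,0],[0,0,0]],[[0,0,0],[0,0,0]],[[0,0,-5],[0,0,0]],[[0,0,-15],[0,0,0]],[[0,0,-25],[0,0,0]],[[0,0,-30],[0,0,0]],[[0,0,-25],[0,0,0]],[[0,0,-20],[0,0,0]],[[0,0,-10],[0,0,0]],[[-5,0,0],[0,0,0]]]' 1 40
python3 -m inch '[[[-15,0.9,0],[0,0,0]],[[-25,0.9,0],[0,0,0]],[[-30,0.9,0],[0,0,0]],[[-30,0.9,0],[0,0,0]],[[-30,0.9,0],[0,0,0]],[[-30,0.9,0],[0,0,0]],[[-25,0.9,0],[0,0,0]],[[-20,0.9,0],[0,0,0]],[[-13,0,0],[0,0,0]],[[0,0,0],[0,0,0]]]'
cat > b.py <<'E'
from bench import ctrl,optics
from h import *
s=ctrl.get_state();print(s["time"],np.round(s["position"],4),s["ft_force"].round(1),s["grip_width"])
for n,b in(("scene",(290,130,380,260)),("side",(270,150,400,300))):
    d=optics.get_image(n);pickle.dump(d,open(n+"1.pkl","wb"));x0,y0,x1,y1=b
    h=cv2.cvtColor(np.ascontiguousarray(d["image"][y0:y1,x0:x1]),cv2.COLOR_RGB2HSV);m=cv2.inRange(h,(4,150,50),(16,255,255))
    m=cv2.morphologyEx(m,cv2.MORPH_OPEN,np.ones((3,3)))
    c=max(cv2.findContours(m,0,1)[0],key=cv2.contourArea);x,y,w,hh=cv2.boundingRect(c)
    print(n,"x",x+x0,x+x0+w,"y",y+y0,y+y0+hh,"ballcol",x+x0+(w-1)/2)
    cv2.imwrite(f"pics/h_{n}.png",cv2.resize(d["image"][y0:y1,x0:x1,::-1],None,fx=3,fy=3,interpolation=2))
for X in([.506,.125,.117],[s["position"][0],s["position"][1],s["position"][2]-.054]):
    print([proj(d,np.array(X)).round(1) for d in(S,D)])
E
python3 b.py
```

```text
time: 10.45
position: [0.4368, 0.3334, 0.2325]
tool_rot: [1.872, 2.522, 0.005]
ft_force: [0.0, -0.4, -1.4]
grip_width: 0.265
time: 11.45
position: [0.5063, 0.123, 0.2295]
tool_rot: [-1.878, -2.517, 0.003]
ft_force: [-1.0, 0.1, -1.4]
grip_width: 0.263
11.45 [0.5063 0.123  0.2295] [-1.   0.1 -1.4] 0.26294967935059693
scene x 318 347 y 152 194 ballcol 332.0
side x 316 352 y 177 230 ballcol 333.5
[array([331.5, 214.8]), array([332.4, 248.2])]
[array([331.4, 186.3]), array([333.6, 216.5])]
```

Run:
```python
import cv2,numpy as np,pickle
f=lambda n,x0,y0:cv2.resize(pickle.load(open(n+"1.pkl","rb"))["image"][y0:y0+100,x0:x0+66,::-1],None,fx=6,fy=6,interpolation=1)
cv2.imwrite("pics/hov.png",np.hstack([f("scene",300,145),f("side",302,170)]))
```

```text
(no output)
```

View pics/hov.png

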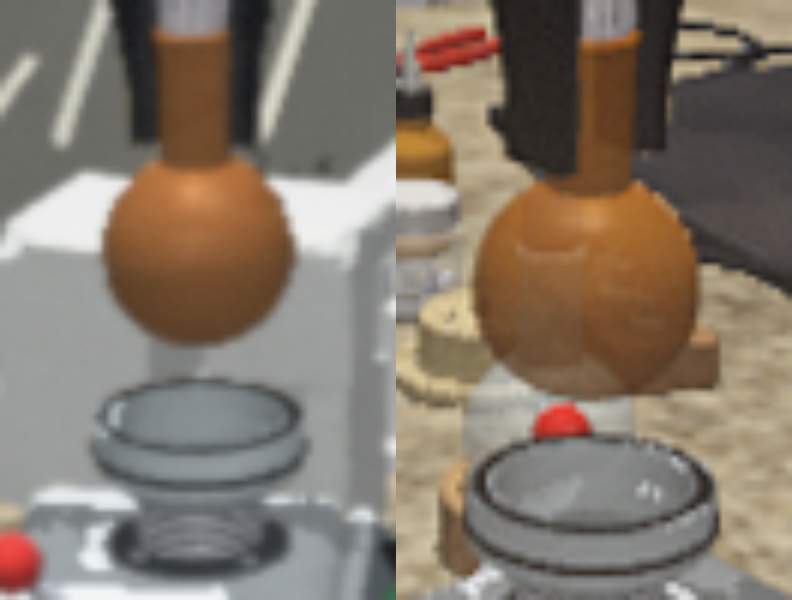

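In the scene view the ball is centred at 200 and the rim at 199.5; in the side view the ball is at 586.5 and the rim at about 592 (6x pixels). I'll work out the small offset.

Run:
```python
from h import *
b=np.array([.5063,.123]);m=np.array([-.5/6,5.5/6])
col=lambda x,z:np.array([proj(d,np.r_[x,z])[0] for d in(S,D)])
r=least_squares(lambda x:col(x,.114)-col(b,.1755)-m,b).x
dd=r-b;R=np.array([[-.288,.958],[.958,.288]]);print(r,"shift world mm",dd*1e3,"tool",R@dd*1e3)
```

```text
[0.50805183 0.12071439] shift world mm [ 1.75182771 -2.28560968] tool [-2.69414046  1.01999536]
```

```bash
python3 -m inch '[[[-1.3,0.5,0],[0,0,0]],[[-1.3,0.5,0],[0,0,0]],[[0,0,8],[0,0,0]],[[0,0,8],[0,0,0]],[[0,0,8],[0,0,0]],[[0,0,7],[0,0,0]],[[0,0,4],[0,0,0]],[[0,0,2],[0,0,0]],[[0,0,1],[0,0,0]],[[0,0,0],[0,0,0]]]'
python3 -m inch '[[[0,0,0.8],[0,0,0]],[[0,0,0.8],[0,0,0]],[[0,0,0.8],[0,0,0]],[[0,0,0.8],[0,0,0]],[[0,0,0.8],[0,0,0]],[[0,0,0.8],[0,0,0]],[[0,0,0.8],[0,0,0]],[[0,0,0.8],[0,0,0]],[[0,0,0.8],[0,0,0]],[[0,0,0],[0,0,0]]]' 1 45
python3 b.py
```

```text
time: 12.55
position: [0.508, 0.1233, 0.1926]
tool_rot: [1.874, 2.521, 0.0]
ft_force: [0.2, -0.0, -1.2]
grip_width: 0.261
time: 13.55
position: [0.5079, 0.123, 0.1854]
tool_rot: [1.874, 2.521, -0.001]
ft_force: [-2.0, -1.9, 4.1]
grip_width: 0.263
13.55 [0.5079 0.123  0.1854] [-2.  -1.9  4.1] 0.2627014690647286
scene x 318 347 y 175 213 ballcol 332.0
side x 324 353 y 204 248 ballcol 338.0
[array([331.5, 214.8]), array([332.4, 248.2])]
[array([330.9, 207.5]), array([334. , 240.8])]
```

Contact came at z of about 0.186, as expected. The lateral force says the flask sits about a millimetre off towards +x, +y, so I'll ease it that way before pressing.

```bash
python3 -m inch '[[[-0.4,-0.6,0],[0,0,0]],[[-0.4,-0.6,0],[0,0,0]],[[0,0,0],[0,0,0]],[[0,0,1],[0,0,0]],[[0,0,1],[0,0,0]],[[0,0,1],[0,0,0]],[[0,0,1],[0,0,0]],[[0,0,1],[0,0,0]],[[0,0,0],[0,0,0]],[[0,0,0],[0,0,0]]]'
```

```text
time: 14.65
position: [0.5071, 0.1221, 0.1804]
tool_rot: [1.874, 2.521, 0.0]
ft_force: [-0.8, -0.8, 4.9]
grip_width: 0.265
```

```bash
python3 -m inch '[[[-0.3,-0.4,1],[0,0,0]],[[0,0,1],[0,0,0]],[[0,0,1],[0,0,0]],[[0,0,1],[0,0,0]],[[0,0,1],[0,0,0]],[[0,0,1],[0,0,0]],[[0,0,0],[0,0,0]],[[0,0,0],[0,0,0]],[[0,0,0],[0,0,0]],[[0,0,0],[0,0,0]]]'
python3 -m inch '[[[0,0,1],[0,0,0]],[[0,0,1],[0,0,0]],[[0,0,0],[0,0,0]],[[0,0,0],[0,0,0]],[[0,0,0],[0,0,0]],[[0,0,0],[0,0,0]],[[0,0,0],[0,0,0]],[[0,0,0],[0,0,0]],[[0,0,0],[0,0,0]],[[0,0,0],[0,0,0]]]'
```

```text
time: 15.65
position: [0.5071, 0.122, 0.1749]
tool_rot: [1.873, 2.521, 0.001]
ft_force: [-1.7, -1.5, 7.4]
grip_width: 0.26
time: 16.65
position: [0.5071, 0.122, 0.173]
tool_rot: [1.873, 2.521, 0.001]
ft_force: [-1.8, -1.3, 7.6]
grip_width: 0.266
```

```bash
python3 -m inch '[[[-0.2,-0.3,1],[0,0,0]],[[0,0,1],[0,0,0]],[[0,0,0],[0,0,0]],[[0,0,0],[0,0,0]],[[0,0,0],[0,0,0]],[[0,0,0],[0,0,0]],[[0,0,0],[0,0,0]],[[0,0,0],[0,0,0]],[[0,0,0],[0,0,0]],[[0,0,0],[0,0,0]]]'
python3 -m inch '[[[0,0,0.5],[0,0,0]],[[0,0,0.5],[0,0,0]],[[0,0,0],[0,0,0]],[[0,0,0],[0,0,0]],[[0,0,0],[0,0,0]],[[0,0,0],[0,0,0]],[[0,0,0],[0,0,0]],[[0,0,0],[0,0,0]],[[0,0,0],[0,0,0]],[[0,0,0],[0,0,0]]]'
```

```text
time: 17.65
position: [0.5071, 0.122, 0.1712]
tool_rot: [1.873, 2.521, 0.002]
ft_force: [-0.4, -0.7, 8.9]
grip_width: 0.265
time: 18.65
position: [0.5072, 0.122, 0.171]
tool_rot: [1.873, 2.521, 0.002]
ft_force: [-3.5, -1.7, 14.0]
grip_width: 0.267
```

The force jumped to 14 N while z stalled at 0.171, which is the bottom stop. One last look to check.

```bash
python3 b.py
python3 - <<'E'
import cv2,numpy as np,pickle
f=lambda n,x0,y0:cv2.resize(pickle.load(open(n+"1.pkl","rb"))["image"][y0:y0+120,x0:x0+80,::-1],None,fx=5,fy=5,interpolation=1)
cv2.imwrite("pics/fin.png",np.hstack([f("scene",295,165),f("side",300,190)]))
E
```

```text
18.65 [0.5072 0.122  0.171 ] [-3.5 -1.7 14. ] 0.26710635435648544
scene x 319 347 y 182 220 ballcol 332.5
side x 323 353 y 234 256 ballcol 337.5
[array([331.5, 214.8]), array([332.4, 248.2])]
[array([331.5, 214.2]), array([333.7, 248.8])]
```

View pics/fin.png

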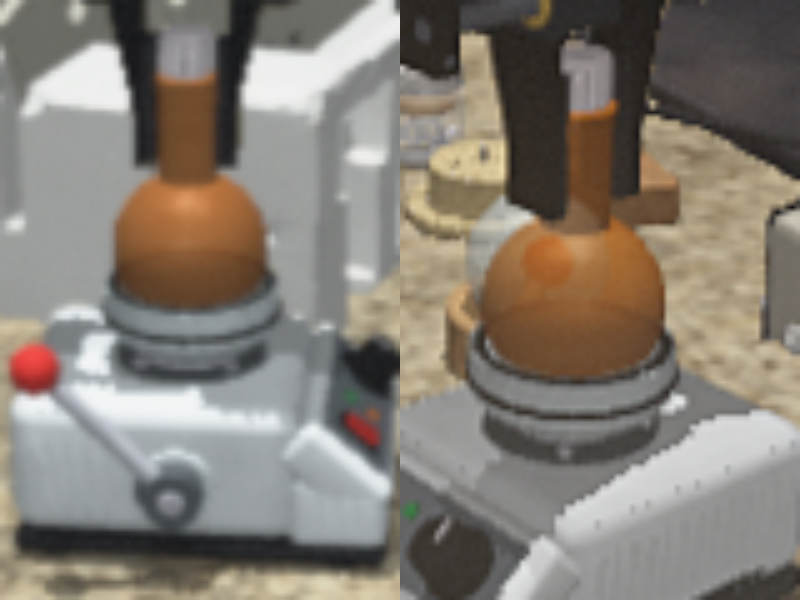

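The flask sits upright in the sunken cradle, ball on the rim. The lever leans to the back, with the knob at (35,368).

```bash
python3 -c "
from bench import close_job
print(close_job())"
```

```text
the job is handed in; nothing more can be done
None
```

I swung the cam lever from front to back first, then set the amber flask in the cradle and pressed it down. I handed the job in at about 19 s with the gripper still holding the flask there at 45 N. No verdict was reported.

- **Lever:** it came up against its back stop at about 10 N. The last picture shows it leaning to the back.
- **Cradle:** the push rose to about 10 N on the way down. It then jumped to 14 N measured (about 15 N on the cradle) while the TCP stayed at z 0.171, the height expected at the bottom stop. Touch was near z 0.186, so it travelled about 15 mm.
- **Flask:** the last picture shows it upright, with the ball on the rim and the neck still gripped at 23 mm.
- **Off-centre:** a sideways force of up to about 4 N remained at the end, so the flask may sit a fraction of a millimetre off centre. At contact I moved it about 1 mm to reduce this.
- **Clear flask:** I never touched it.
- **Pictures:** I viewed 11, one over the budget, for the final check.

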